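Prime the sanitiser canister, then hold the dosing dial at its third click

ROBOT

A 6-joint arm with a two-finger parallel gripper is mounted at the origin on a cart in front of the work surface, level with it; the furniture and walls round the work are solid. World frame = base frame: x ahead of the robot, y to its left, z up, the work surface at z = 0. Lengths are in m, angles in rad, forces in N, time in s.
With the tool pointing down it reaches from about 0.375 to 0.925 m from the base axis. Payload 5.7 kg.
Tool frame: the origin (TCP) lies midway between the tips of the shut fingers; the grasp point (between the pads) lies grip_point_offset behind it (grip_point_offset is the distance from the TCP to the grasp point, in m); z points along the fingers, y is the line along which they close (so a half turn about z gives the same grasp; the last joint's range is limited). The gripper opens to 88 mm and grips with 3 to 60 N. Pads are 20 mm wide; open, the fingers measure 115 mm over their backs; the gripper's body (75 mm by 178 mm) begins 61 mm behind the grasp point.
Start: joints at [1.143, 0.359, 1.51, -0, 1.272, -0.115], TCP at [0.185, 0.571, 0.223] pointing down, gripper open.
Joint ranges: [-2.97, 2.97], [-1.01, 2.36], [0.21, 2.38], [-0.96, 4.11], [0.2, 2.71], [-2.98, 2.98]. Speed limits (rad/s): [2.39, 2.39, 3.14, 3.14, 3.14, 3.14].

INTERFACE

Orientations are given as a 3x3 rotation matrix whose columns are the frame's x, y, z axes.
In Python, from rig import move_pose, move_straight, movej, let_go, gripper_close, sleep, inverse_kinematics, sense, capture, get_calibration, PlanningError, sign_off, grip_point_offset gives the robot as it stands. The module is installed in compiled form; this text tells all that it offers. Calls block until the motion is done:
- move_pose(position, orientation): joint-space move of the TCP to a pose.
- move_straight(position, rot=None, speed=0.15, force_limit=None): straight line of the TCP; rot=None keeps the orientation; speed is the mean speed in m/s. With force_limit (N) it stops when the force on the tool has changed by that much, and returns True; else False.
- movej(angles): joint-space move.
- let_go() and gripper_close(): open the fingers fully, or close them until they stop; the grip force is fixed at half the most.
- sleep(seconds).
- inverse_kinematics(position, orientation): joint angles nearest the present ones, or None.
- sense(): the state.
- capture(name): name is "scene" or "top" or "wrist"; returns (picture, depth): 384x512x3 uint8, blue, green, red; 384x512 float32, m along the optical axis (not along the pixel's ray), 0 where there is no reading.
- get_calibration(name): a dict with "mtx" (3x3 intrinsics, pixels), "world_to_cam" (4x4, takes a point from world to camera coordinates). Camera axes: x right, y down, z forward; pixel columns grow to the right and rows downward; lengths in m; the calibration is good to about 2 mm. The wrist camera is an equidistant fisheye: a pixel r from the principal point sees the ray r / f radians off the axis. A picture is of the moment at which its call begins: read the wrist's pose just before it. get_calibration takes no time and is no camera call; for the wrist camera it gives the pose at the moment of the call.
A pose or a line that the arm cannot do raises PlanningError and nothing moves.
- sign_off(): hands the job in; it is judged then, once.
The state is a dict: "time_s": time; "qpos": joint angles; "qd": joint speeds; "tau": joint torques, N m; "position": TCP position; "tcp_rot": TCP orientation; "ft_force": force on the tool from outside, world axes, zero at the start; "torque": the same for the moment, N m; "gripper_width": finger opening in m; "grip_force": force on a finger pad.
Only numpy, scipy, OpenCV 4.12 (cv2) and the standard library are available. Lean on these libraries where they do the work, as an engineer would, in place of code of your own. Each camera call takes 0.05 s, during which the arm holds its last target. There are 200 camera calls.

TASK

Start a dose of sanitiser: press the blue cap of the canister briefly all the way down and let it spring back up. Then turn the dosing dial clockwise from its home stop, counting the clicks, to the third click and never as far as the fourth, and hold it there against its return spring: finish while still holding the dial at the third click. Leave the deli cup, the spice jar and the kitchen timer where they stand.

Things in the scene. Friction and masses are not known exactly. Their poses are not given: they have to be found in the camera images.
- canister: white round canister (62 mm across, blue band) in a dark ring bracket on a square steel plate 94 x 94 mm, screwed to the table; it cannot move. Origin: centre of the plate's underside, z up. A short steel pipe goes into the table on its +x side, up to 70 mm from the centre. The whole stands 140 mm high. Canister and dosing unit may each stand left or right.
- cap_top (a point): centre of the flat top of the blue cap (33 mm across, 18 mm high, with a small spout toward the canister's -x) on the canister; 140 mm above the table when up. It is pressed straight down.
- canister_cap (a joint): how far the cap is pressed down: 0 up, 0.008 m fully down. A spring pushes it up: about 2 N to start, 5.2 N when fully down.
- doser: dosing unit: grey square box, 100 x 100 mm, 46 mm high, screwed to the table; it cannot move. Origin: centre of its underside; z up. Its x axis points from the centre to the home mark (an orange tick on its top); five white ticks follow clockwise, one every 24 degrees, at clicks one to five. A short steel pipe goes into the table on its +x side, up to 77 mm from the centre.
- dial_grip (a point): point on the dial's axis, 75 mm above the table, where to grip the bar of the dial. The dial is a black disc (68 mm across, its top 54 mm above the table) with an upright straight bar on it, 56 mm long, 18 mm wide, from 54 to 87 mm above the table. The point's x axis runs along the bar toward its end with the orange pointer line, z is up; it turns with the dial. At the start the pointer is at the home mark.
- dial_knob (a joint): angle of the dial: 0 at the home stop, growing clockwise seen from above. Detent clicks at 0.419, 0.838, 1.257, 1.676, 2.094 (24 degrees apart). A return spring (0.12 to 0.13 N m) drives it home when let go; the detents make the torque swing from about 0.09 just before a click position to 0.16 N m just after it but do not hold the dial: grip firmly, with 20 N or more.
- deli_cup_1_mid (a point): off-white lidded deli cup, 74 mm across, 68 mm high, standing loose; the point is its centre half-way up. Bystander.
- spice_jar_1_mid (a point): spice jar with a dark lid, 40 mm across, 105 mm high, standing loose; the point is its centre half-way up. Bystander.
- kitchen_timer_1_mid (a point): cream kitchen timer, 30 x 74 x 66 mm, standing loose; the point is its centre half-way up. Bystander.
Mind the look-alikes: they are no part of the job. Leave any yellow look-alike of the doser alone.

How it is judged:
By the outcome, as a careful person would: the job done as asked, in the order asked, and still so for the second after the job is handed in, while the arm keeps its last pose, push and grip.
It also fails if it takes over 45 s, if anything falls off the work surface, if the arm or the gripper's body presses on something with over 40 N, if the wrist force passes 120 N, or if a joint passes its speed limit or range.

## Working session

There is one attempt and no reset: what is moved stays moved. The work goes in short steps, each a Python script; the robot and the scene stay as the last script left them, time stands still between calls to the robot, and variables do not carry over. Pictures are saved under pics/ and viewed, at most 10 in all, crops included, and the job is handed in when it is done.

```bash
mkdir -p pics
cat > h.py <<'E'
import numpy as np, cv2
from rig import *
def grab(n):
    c=get_calibration(n); im,d=capture(n); return im,d,np.array(c["mtx"]),np.array(c["world_to_cam"])
def cast(uv,K,T,z):
    uv=np.atleast_2d(np.array(uv,float))
    r=np.c_[(uv[:,0]-K[0,2])/K[0,0],(uv[:,1]-K[1,2])/K[1,1],np.ones(len(uv))]
    R,t=T[:3,:3],T[:3,3]; o=-R.T@t; w=r@R
    return o+w*((z-o[2])/w[:,2])[:,None]
E
python3 - <<'E'
from h import *
for n in("scene","top"):
    im,d,K,T=grab(n); cv2.imwrite(f"pics/{n}.png",cv2.resize(im,None,fx=1.5,fy=1.5)); np.savez(f"{n}.npz",im=im,d=d,K=K,T=T)
    print(n,K.round(1).tolist(),(-T[:3,:3].T@T[:3,3]).round(3),T[:3,:3].round(2).tolist())
s=sense();print(s["time_s"],s["position"],s["tcp_rot"],grip_point_offset,s["ft_force"])
E
```

```text
scene [[398.5, 0.0, 260.8], [0.0, 398.5, 195.2], [0.0, 0.0, 1.0]] [-0.046  0.709  1.076] [[-0.7, -0.72, 0.02], [-0.54, 0.51, -0.68], [0.47, -0.48, -0.74]]
top [[398.4, 0.0, 261.0], [0.0, 398.4, 190.6], [0.0, 0.0, 1.0]] [0.374 0.044 1.211] [[-0.04, -1.0, 0.0], [-0.98, 0.03, -0.22], [0.22, -0.01, -0.98]]
0.1 [0.1843859  0.57030741 0.2219061 ] [[-9.51490072e-01  3.07678722e-01 -6.68115643e-04]
 [ 3.07679401e-01  9.51488869e-01 -1.52276429e-03]
 [ 1.67182426e-04 -1.65446053e-03 -9.99998617e-01]] 0.0187 [-0.10424523 -0.67301167  0.58896668]
```

View pics/scene.png

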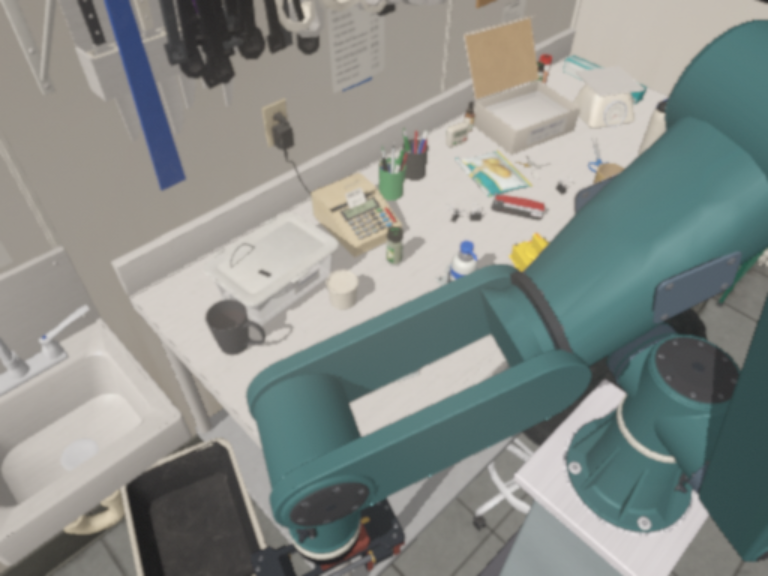

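View pics/top.png

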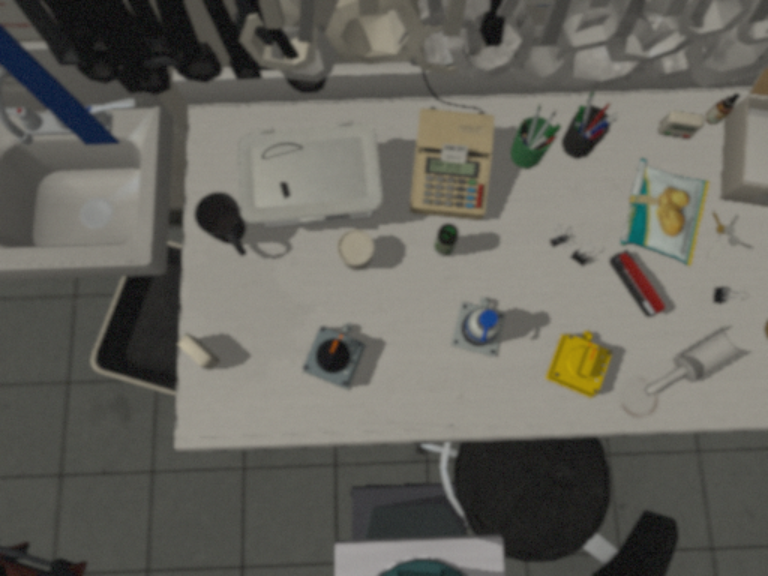

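Top view, in 1.5x pixels:
- **Canister:** white with a blue cap at (483,322).
- **Doser candidates:** a grey box with a black dial at (335,355) and a yellow box at (580,362). The grey one fits the description, and the yellow one is the look-alike to leave alone.
- **Bystanders:** deli cup at (357,248), spice jar at (447,237) and cream timer at (198,350).

I'll measure these and confirm the choice in one crop.

```bash
cat > m.py <<'E'
from h import *
z=np.load("top.npz"); im,K,T=z["im"],z["K"],z["T"]
hsv=cv2.cvtColor(im,cv2.COLOR_BGR2HSV)
def comps(mask,box):
    m=np.zeros(mask.shape,np.uint8); x0,y0,x1,y1=box; m[y0:y1,x0:x1]=mask[y0:y1,x0:x1]
    cs,_=cv2.findContours(m,cv2.RETR_EXTERNAL,cv2.CHAIN_APPROX_NONE); return max(cs,key=cv2.contourArea),m
H,S,V=cv2.split(hsv)
b=(190,205,260,270); c,m=comps(((H<22)&(S>110)).astype(np.uint8),b)
p=c.reshape(-1,2); print("orange px",p.mean(0),len(p), cast(p.mean(0),K,T,.087).round(3))
ys,xs=np.nonzero(m); P=cast(np.c_[xs,ys],K,T,.087)[:,:2]; mu=P.mean(0); _,_,vt=np.linalg.svd(P-mu); print("orange axis",vt[0],np.degrees(np.arctan2(*vt[0][::-1])),(P-mu)@vt[0])
box=((V<190)&(V>50)).astype(np.uint8)
for nm,b in(("doser",(195,212,255,262)),):
    dark=(V<55).astype(np.uint8); c,_=comps(dark,b); (u,v),r=cv2.minEnclosingCircle(c); print("dial dark",u,v,r,cast((u,v),K,T,.054).round(3))
c,_=comps(((H>100)&(H<125)&(S>140)).astype(np.uint8),(300,195,345,240)); print("blue",cv2.boundingRect(c),cv2.minEnclosingCircle(c),cast(cv2.minEnclosingCircle(c)[0],K,T,.14).round(3))
for n,uv,h in(("cup",(357,248),.068),("jar",(447,230),.105),("timer",(195,350),.066)): print(n,cast(np.array(uv)/1.5,K,T,h).round(3))
a=cv2.resize(im[195:275,185:265],(400,400),interpolation=3); b=cv2.resize(im[190:270,290:370],(400,400),interpolation=3)
cv2.imwrite("pics/crop.png",np.hstack([a,b]))
E
python3 m.py
```

```text
orange px [222.40909091 230.86363636] 22 [[0.512 0.146 0.087]]
orange axis [-0.83330936  0.55280695] 146.4402049374152 [-0.02466096 -0.02225483 -0.00764273 -0.00912462 -0.01060652 -0.01208843
 -0.00377025 -0.00525129 -0.00673235 -0.00821343 -0.00969452 -0.01117562
 -0.00138226 -0.00286248 -0.00434271 -0.00582296 -0.00730322 -0.00878351
  0.00248249  0.00100312 -0.00047628 -0.00195569 -0.00343511 -0.00491455
  0.00486443  0.00338588  0.00190731  0.00042872 -0.00104988 -0.0025285
  0.00872148  0.00724376  0.00576603  0.00428828  0.00281052  0.00133274
 -0.00014506  0.01109738  0.00962049  0.00814358  0.00666665  0.00518971
  0.01347069  0.01199462  0.01051853  0.00904242  0.0075663   0.01436615
  0.01289088  0.01141559]
dial dark 222.1886749267578 236.96226501464844 11.230086326599121 [[0.499 0.15  0.054]]
blue (320, 207, 12, 14) ((325.0, 213.5), 6.800835609436035) [[ 0.543 -0.138  0.14 ]]
cup [[0.709 0.099 0.068]]
jar [[ 0.728 -0.078  0.105]]
timer [[0.517 0.414 0.066]]
```

View pics/crop.png

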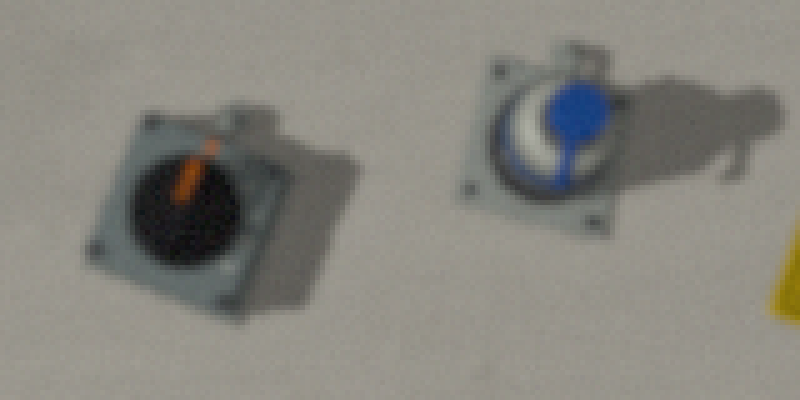

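The left crop shows the grey doser, with the orange pointer and home mark up and slightly right. The right crop shows the canister's blue cap. Next I'll take close looks over both.

```bash
cat >> h.py <<'E'
def Rt(deg):
    c,s=np.cos(np.radians(deg)),np.sin(np.radians(deg)); return np.array([[c,s,0],[s,-c,0],[0,0,-1.]])
def fcast(uv,K,T,z):
    uv=np.atleast_2d(np.array(uv,float)); d=uv-[K[0,2],K[1,2]]; r=np.hypot(*d.T)+1e-9; th=r/K[0,0]
    w=np.c_[d*(np.sin(th)/r)[:,None],np.cos(th)]; R,t=T[:3,:3],T[:3,3]; o=-R.T@t; w=w@R
    return o+w*((z-o[2])/w[:,2])[:,None]
E
python3 - <<'E'
from h import *
for n,p in(("wd",[.5,.15,.25]),("wc",[.54,-.135,.27])):
    move_pose(p,Rt(163))
    im,d,K,T=grab("wrist"); cv2.imwrite(f"pics/{n}.png",cv2.resize(im,None,fx=1.5,fy=1.5)); np.savez(f"{n}.npz",im=im,d=d,K=K,T=T)
    print(n,K[0],K[1],(-T[:3,:3].T@T[:3,3]).round(3),T[2,:3].round(2),sense()["time_s"],sense()["qpos"].round(2) if hasattr(sense()["qpos"],"round") else sense()["qpos"])
E
```

```text
wd [297.31863964   0.         262.98953606] [  0.         297.31863964 189.88203043] [0.418 0.175 0.412] [ 0.29 -0.09 -0.95] 2.0583 [ 0.16  0.22  1.64  0.    1.28 -1.11]
wc [297.31863964   0.         262.98953606] [  0.         297.31863964 189.88203043] [ 0.458 -0.11   0.432] [ 0.29 -0.09 -0.95] 3.2167 [-0.37  0.26  1.54  0.    1.35 -1.64]
```

View pics/wd.png

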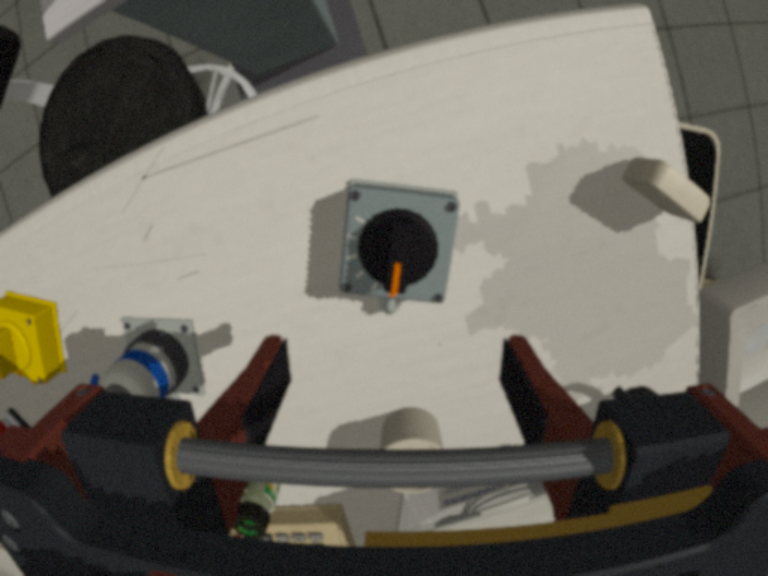

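View pics/wc.png

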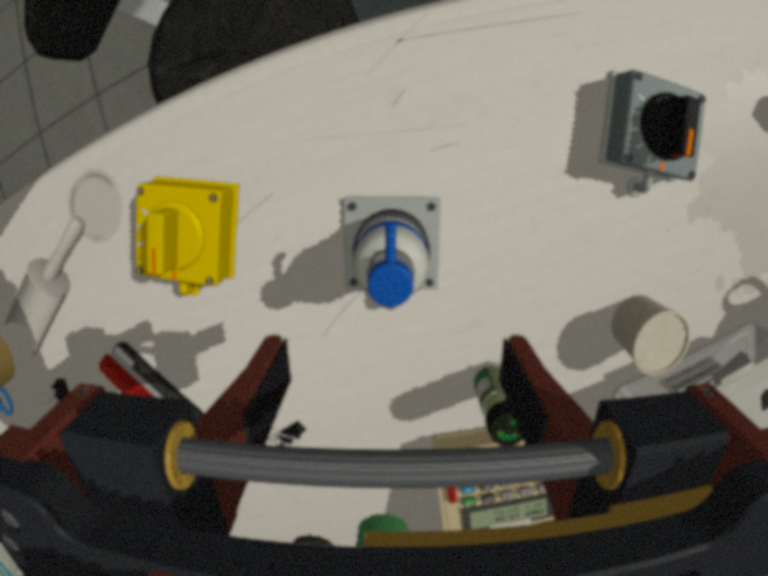

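In the doser view the dial disc is at (398,247) with the pointer from (398,262) to (394,300). In the canister view the blue cap top is at (390,283). Next I'll compute positions from these masks.

```bash
cat > m2.py <<'E'
from h import *
def big(m,box):
    x0,y0,x1,y1=box; k=np.zeros(m.shape,np.uint8); k[y0:y1,x0:x1]=m[y0:y1,x0:x1]
    k=cv2.morphologyEx(k,cv2.MORPH_OPEN,np.ones((3,3),np.uint8)); cs,_=cv2.findContours(k,cv2.RETR_EXTERNAL,cv2.CHAIN_APPROX_NONE)
    return max(cs,key=cv2.contourArea).reshape(-1,2).astype(np.float32)
def fit(P): (c,ax,a)=cv2.fitEllipse(P[:,:2].astype(np.float32)*1000); return np.round(c,1),np.round(ax,1)
z=np.load("wc.npz"); im,K,T=z["im"],z["K"],z["T"]; H,S,V=cv2.split(cv2.cvtColor(im,cv2.COLOR_BGR2HSV))
c=big(((H>100)&(H<125)&(S>140)),(240,173,280,210)); print("cap",fit(fcast(c,K,T,.14)),"depth z med")
z=np.load("wd.npz"); im,K,T=z["im"],z["K"],z["T"]; H,S,V=cv2.split(cv2.cvtColor(im,cv2.COLOR_BGR2HSV))
box=(H>85)&(H<125)&(S>20)&(V<190)|(V<70)|((H<22)&(S>110))
o=big((H<22)&(S>110),(245,165,285,205)); P=fcast(o,K,T,.087); r=cv2.minAreaRect(P[:,:2].astype(np.float32)*1000); print("orange@.087",r)
dark=(V<60).astype(np.uint8); c=big(dark|((H<22)&(S>110)),(232,133,300,192)); h=cv2.convexHull(c).reshape(-1,2); print("disc@.054",fit(fcast(h,K,T,.054)), fit(fcast(h,K,T,.087)))
# box top quad corners from picture (1.5x px)
q=np.array([(350,181),(457,191),(443,301),(341,289)])/1.5; Q=fcast(q,K,T,.046)[:,:2]; print("quad",Q.round(3),Q.mean(0)); e=Q-np.roll(Q,1,0); print(np.degrees(np.arctan2(e[:,1],e[:,0])),np.hypot(*e.T))
cv2.imwrite("pics/wdc.png",cv2.resize(im[110:210,215:315],(600,600),interpolation=3))
E
python3 m2.py
```

```text
cap (array([ 545. , -139.3]), array([29.2, 32.6])) depth z med
orange@.087 ((513.0908813476562, 146.97259521484375), (8.75786018371582, 28.15420913696289), 65.03705596923828)
disc@.054 (array([498.4, 152.4]), array([65.1, 66.7])) (array([490.9, 154.4]), array([59.1, 60.6]))
quad [[0.434 0.132]
 [0.468 0.214]
 [0.557 0.177]
 [0.52  0.096]] [0.49480504 0.15479279]
[ 156.8290272    67.7601112   -22.36504896 -114.12695653] [0.09349987 0.088234   0.09643796 0.08959127]
```

View pics/wdc.png

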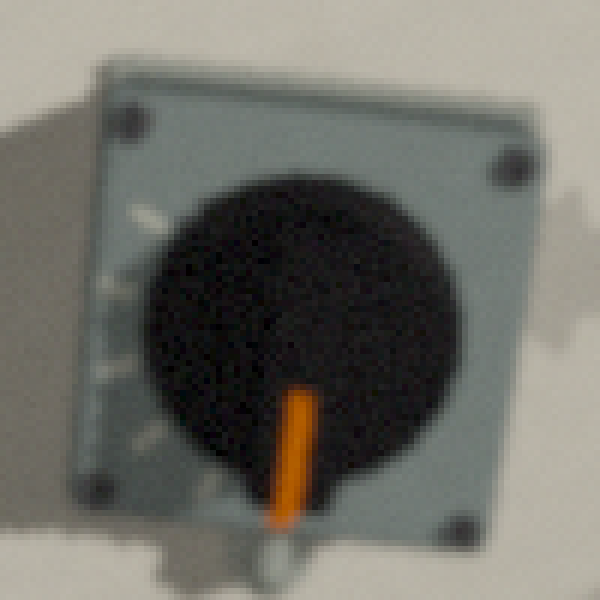

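The crop shows the pointer at the home mark, with white ticks running clockwise on the left side. The dial axis is about (0.4995,0.1524) and the bar lies at about -23°. The cap is at (0.545,-0.139), so I'll press it now.

Run:
```python
from h import *
gripper_close()
move_pose([.545,-.139,.165],Rt(163))
f0=np.array(sense()["ft_force"])
hit=move_straight([.545,-.139,.125],speed=.03,force_limit=14)
s=sense(); print(hit,s["position"],np.array(s["ft_force"])-f0,s["time_s"])
im,d=capture("scene")
move_straight([.545,-.139,.170],speed=.1)
s=sense(); print(s["position"],np.array(s["ft_force"])-f0,s["time_s"],s["gripper_width"])
R=Rt(157)
move_straight([.545,-.139,.22],speed=.2); let_go()
move_pose([.4995,.1524,.13],R)
print(sense()["time_s"],sense()["position"])
im,d,K,T=grab("wrist"); cv2.imwrite("pics/pre.png",cv2.resize(im[:,:],None,fx=1.5,fy=1.5))
q=np.array(sense()["qpos"]); 
for a in(157,121,85,75): print(a,inverse_kinematics([.4995,.1524,.058],Rt(a)))
```

```text
True [ 0.5448534  -0.13894348  0.13233195] [-2.0670456   1.03099365  7.37822464] 6.0833
[ 0.54482202 -0.13891929  0.16963675] [ 0.10068494 -0.91830675 -0.3282328 ] 6.6667 0.0004564370730220946
9.6167 [0.50039387 0.151833   0.13038652]
157 [ 1.63814230e-01  4.61111717e-01  1.84643900e+00 -4.44089210e-16
  8.34041940e-01 -1.00555637e+00]
121 [ 1.63814230e-01  4.61111717e-01  1.84643900e+00 -4.44089210e-16
  8.34041940e-01 -3.77237838e-01]
85 [ 1.63814230e-01  4.61111717e-01  1.84643900e+00 -4.44089210e-16
  8.34041940e-01  2.51080693e-01]
75 [ 1.63814230e-01  4.61111717e-01  1.84643900e+00 -4.44089210e-16
  8.34041940e-01  4.25613618e-01]
```

View pics/pre.png

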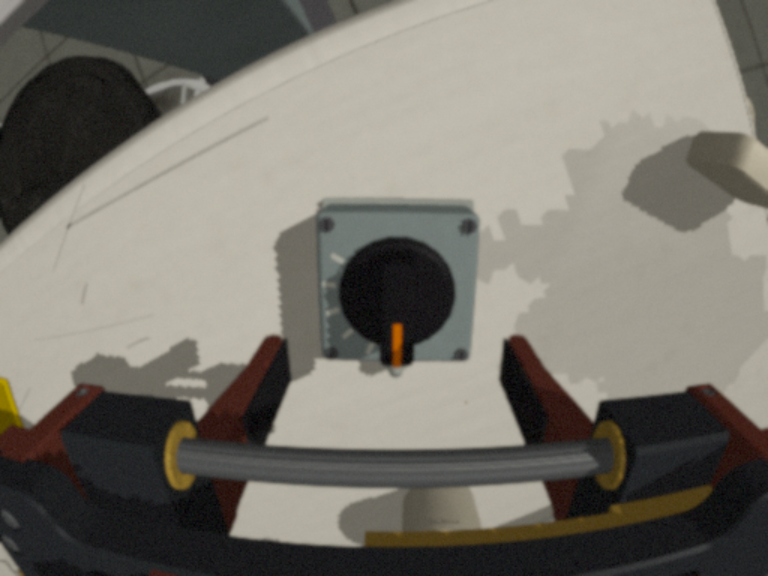

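The press stopped at z=0.1323 while still pushing 7.4 N. That is above the 5.2 N the spring gives fully down, so the cap was bottomed, and it was then released. In this view the bar and pointer at (397,343) are vertical and midway between the fingers. I'll descend and grip.

Run:
```python
from h import *
R=Rt(157); f0=np.array(sense()["ft_force"])
print(move_straight([.4995,.1524,.0585],R,speed=.08,force_limit=15))
s=sense(); print(s["position"],np.array(s["ft_force"])-f0)
gripper_close(); sleep(.2)
s=sense(); print(s["gripper_width"],s["grip_force"],np.array(s["ft_force"])-f0,np.round(s["torque"],3),s["position"],s["time_s"])
```

```text
False
[0.49991597 0.1524722  0.05886211] [-0.05091196 -0.13809601 -0.66343029]
0.017782915269246503 29.948548078536987 [ 0.88994845  4.50442494 -1.45254136] [ 0.856 -0.161 -0.201] [0.49994344 0.15323341 0.05854745] 11.9833
```

Run:
```python
from h import *
q0=np.array(sense()["qpos"]); np.save("q0.npy",q0)
for a in [1.5,3,6,9,12,15,18,21,24,27,30,33,36,39,42,45,48,51,54,57,60,63,66,68,70]:
    q=q0.copy(); q[5]+=np.radians(a); movej(q); s=sense()
    print(a,round(np.degrees(s["qpos"][5]-q0[5]),2),np.round(s["torque"],3)[2],np.round(s["ft_force"],1),round(s["time_s"],2),round(s["gripper_width"],4))
im,d,K,T=grab("wrist"); np.savez("w3.npz",im=im,d=d,K=K,T=T); cv2.imwrite("pics/w3.png",cv2.resize(im[60:300,150:390],(600,600),interpolation=3))
```

```text
1.5 1.45 0.139 [ 0.   1.6 -0.8] 12.23 0.0175
3 2.95 0.156 [-0.2  2.4 -0.2] 12.48 0.0179
6 5.9 0.111 [0.7 2.9 0.1] 12.73 0.0177
9 8.87 0.15 [ 0.1  2.1 -0.9] 12.98 0.0178
12 11.86 0.154 [ 0.   3.  -1.1] 13.23 0.0177
15 14.85 0.087 [ 0.1  3.  -1.1] 13.48 0.0178
18 17.85 0.069 [ 0.3  4.  -0.4] 13.73 0.0178
21 20.85 0.047 [ 0.3  3.3 -0.2] 13.98 0.0182
24 23.85 0.065 [-0.6  4.2 -0.4] 14.23 0.0179
27 26.84 0.164 [-0.8  3.9 -2.8] 14.48 0.0179
30 29.85 0.112 [-0.   3.4 -0.7] 14.73 0.0178
33 32.85 0.11 [-0.4  4.  -1.4] 14.98 0.0179
36 35.84 0.139 [-0.1  3.3 -0.7] 15.23 0.0179
39 38.85 0.065 [-0.7  3.7 -0.3] 15.48 0.018
42 41.85 0.037 [-0.5  3.3 -0.7] 15.73 0.0179
45 44.85 0.06 [-1.2  3.9 -0.3] 15.98 0.0179
48 47.85 0.067 [-0.5  3.6 -0.2] 16.23 0.018
51 50.84 0.087 [-0.6  4.1 -0.7] 16.48 0.0178
54 53.85 0.11 [-0.4  3.6 -1.5] 16.73 0.018
57 56.85 0.147 [-1.2  3.6 -0.1] 16.98 0.0179
60 59.85 0.16 [-1.2  3.6 -1.5] 17.23 0.018
63 62.85 0.172 [-1.1  4.7  0.2] 17.48 0.0178
66 65.85 0.084 [-0.3  4.2  0.1] 17.73 0.0177
68 67.89 0.095 [-1.5  3.7  0.4] 17.98 0.0174
70 69.91 0.082 [-1.4  4.9  0.9] 18.23 0.0183
```

View pics/w3.png

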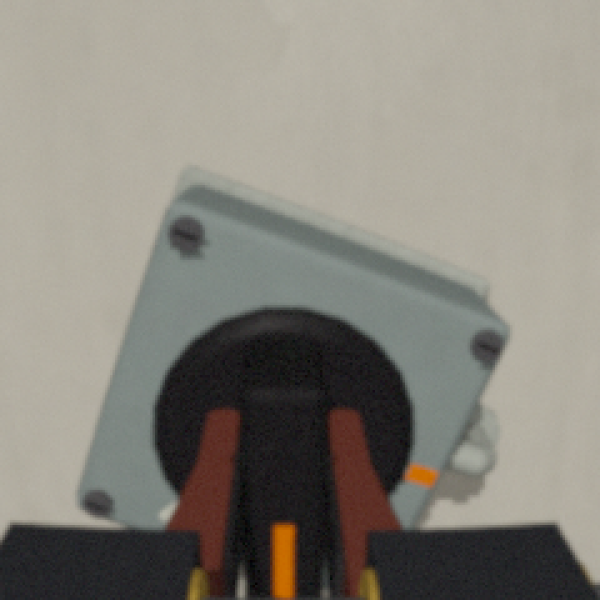

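The dial has turned with the gripper. The home tick is at (421,475) and the pointer at (284,560). I'll measure the actual angle between the box and the bar, and average the torque while stepping over the click.

```bash
cat > ang.py <<'E'
from h import *
def ang(v): return np.degrees(np.arctan2(v[1],v[0]))
def dial(im,K,T,scr):
    S=fcast(np.array(scr)/2.5+[150,60],K,T,.046)[:,:2]
    home=ang(S[2]-S[0]) ; home2=ang(S[1]-S[0])
    m=cv2.inRange(cv2.cvtColor(im,cv2.COLOR_BGR2HSV),(3,130,80),(22,255,255)); n,l,st,c=cv2.connectedComponentsWithStats(m)
    out=[]
    for i in range(1,n):
        if st[i,4]>25 and 200<c[i][0]<340 and 200<c[i][1]<320:
            ys,xs=np.nonzero(l==i); out.append((c[i].round(1),st[i,4],fcast(c[i],K,T,.087)[0,:2].round(4),fcast(c[i],K,T,.046)[0,:2].round(4)))
            if len(ys)>40:
                P=fcast(np.c_[xs,ys],K,T,.087)[:,:2]; out.append(("axis",np.degrees(np.arctan2(*np.linalg.svd(P-P.mean(0))[2][0][::-1]))))
    print("box edges",home,home2,S.round(4).tolist()); [print(o) for o in out]
if __name__=="__main__":
    z=np.load("w3.npz"); dial(z["im"],z["K"],z["T"],[(187,234),(487,347),(97,503)])
    q0=np.load("q0.npy"); R=np.array(sense()["tcp_rot"]); print("tool x angle",ang(R[:2,0]))
    for a in [70,71,72,73,74]:
        q=q0.copy(); q[5]+=np.radians(a); movej(q); t=[]
        for _ in range(10): sleep(.02); t.append(sense()["torque"][2])
        s=sense(); print(a,round(np.degrees(s["qpos"][5]-q0[5]),2),np.mean(t).round(4),ang(np.array(s["tcp_rot"])[:2,0]),s["time_s"])
E
python3 ang.py
```

```text
box edges -114.05536058270819 -23.998801348311158 [[0.4786, 0.2053], [0.552, 0.1726], [0.4459, 0.1321]]
(array([232.1, 268.3]), np.int32(1073), array([0.4822, 0.1517]), array([0.4758, 0.1256]))
('axis', np.float64(-101.1452022149378))
(array([293.8, 270.2]), np.int32(1136), array([0.5148, 0.1488]), array([0.5185, 0.1218]))
('axis', np.float64(-85.33179634098424))
(array([318. , 249.8]), np.int32(78), array([0.5275, 0.1604]), array([0.5351, 0.137 ]))
('axis', np.float64(-22.533070947508925))
(array([262.9, 283.6]), np.int32(303), array([0.4979, 0.141 ]), array([0.4965, 0.1116]))
('axis', np.float64(-93.42093018797378))
tool x angle 87.03399627700236
70 69.99 0.0659 86.95956030280759 18.7
71 70.99 0.106 85.96445622042623 19.1167
72 71.99 0.1062 84.95976786782295 19.5333
73 72.98 0.1513 83.97378775954125 19.95
74 73.98 0.1456 82.96839139126386 20.3667
```

Run:
```python
from ang import *
im,d,K,T=grab("wrist"); dial(im,K,T,[(187,234),(487,347),(97,503)])
t=np.load("top.npz"); a,b,K2,T2=grab("top"); print("cap depth before/after",np.median(t["d"][211:216,323:328]),np.median(b[211:216,323:328]))
for n,(u,v) in(("cup",(238,165)),("jar",(298,153)),("timer",(130,233))): print(n,np.median(t["d"][v-2:v+3,u-2:u+3]),np.median(b[v-2:v+3,u-2:u+3]))
s=sense(); print(s["grip_force"],s["time_s"],s["ft_force"])
```

```text
box edges -118.12563747133048 -28.06694109807519 [[0.4823, 0.2066], [0.5533, 0.1688], [0.4445, 0.1359]]
(array([233.7, 253.7]), np.int32(796), array([0.4845, 0.1617]), array([0.4771, 0.1389]))
('axis', np.float64(-107.62048974356473))
(array([293.9, 270.8]), np.int32(1108), array([0.5145, 0.1473]), array([0.5163, 0.12  ]))
('axis', np.float64(-89.65298825178432))
(array([320. , 246.4]), np.int32(79), array([0.5291, 0.1602]), array([0.5353, 0.1369]))
('axis', np.float64(-23.48476731847926))
(array([263. , 283.4]), np.int32(300), array([0.4972, 0.1412]), array([0.4936, 0.1121]))
('axis', np.float64(-96.94009239927679))
(array([227.5, 311. ]), np.int32(253), array([0.4742, 0.1234]), array([0.4636, 0.0888]))
('axis', np.float64(-101.6890158591478))
cap depth before/after 1.0843741 1.084708
cup 1.1922692 1.1921939
jar 1.1591817 1.1581458
timer 1.145594 1.1460767
29.966556429862976 20.4667 [-1.85463568  4.50210384 -0.71394759]
```

The pointer is at -96.9° and home is at -24°, so the dial stands at about 73°, just past the third click (72°) and well short of the fourth (96°). The cap is back up and the bystanders' depth readings are unchanged.

```bash
python3 -c "
from rig import *
print(sign_off())"
```

```text
the job is handed in; nothing more can be done
None
```

I pressed the cap fully down once and let it spring back, then turned the dial to the third click (about 73°) and handed the job in still gripping it with 30 N, at about 20.5 s; the cup, jar and timer did not move.

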